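Wedge the spacer row tight

TASK

Three aluminium spacer blocks stand loosely in a row in the steel jig. Take the thicker of the two wooden wedges and drive it, thin end first and lying flat on the jig's base, into the gap between the row and the slanted cheek until the row is locked tight, with the sprung pad pressed flush into the end stop; do not force it much harder than that. Let go and leave the slim wedge and the other things about it where they are.

Things in the scene. Friction and masses are not known exactly. Their poses are not given: they have to be found in the camera images.
- jig: Fixed steel jig, yaw within 0.25 rad. Origin under the middle of its base plate, 150 x 200 x 10 mm (x, y, z). Row along y: end stop y -100..-72, x -18..60, 36 high above plate; back fence x 55..69, y -72..5, 30 high, open behind the gap. x -75..-15 is a bare apron where the wedge can lie. It is driven along +x into the mouth at x = -15, between last block and cheek.
- jig_pad (a joint): Sprung steel pad in the end stop's face. 0 = free, 4 mm out of the face; 0.004 = flush: block_a then meets the stop and the row is solid. Spring 2 N when free, 4.4 N when flush. Driving the wedge against the spring takes only 2 to 6 N of push, which does not lock it; once flush the push climbs steeply: 12 to 20 N is tight, over 25 N too much.
- block_a: Aluminium spacer block with two bores, 70 (x) x 28 (y) x 36 (z) mm, 0.19 kg, the one next to the end stop. Origin under its middle. Stands on the jig plate, with loose gaps of about 1 to 2 mm to its neighbours.
- block_b: Same block, the middle one of the row.
- block_c: Same block, the last of the row, next to the wedge gap. With the row solid and the pad flush its gap-side face is at jig y = 12 mm. Fronts of the blocks are at about jig x = -15 to -19 mm.
- wedge: Thicker wooden wedge with steel head, 34 mm high, 0.15 kg. Origin under the shoulder of head and taper; +x to the thin end (x = 95). Flat side (to the block) y = -12; slanted side (to the cheek) y = +17 at the shoulder, -2 at the thin end: 29 to 10 mm thick. Head (parallel grip) x -30..0, y -12..12, centre of mass x = 0. When tight the shoulder is 5 to 31 mm before the mouth. Self-holding.
- slim_wedge: The other wooden wedge with a steel head, too thin for this gap: same length and height, 13 mm thick at the shoulder, 8 mm at the thin end, head 12 mm across. Origin as on the thick one. To be left alone. The two wedges lie side by side on the bench, either on either side.
- water_bottle: Plastic bottle, 69 mm across, 223 mm high, standing on the bench. Bystander.
- castle_nut: Black castle nut, 30 x 34 x 22 mm, on the bench. Bystander.
- plunger_cap: Black round moulded cap, 38 mm across, 26 mm high, on the bench. Bystander.
- choke_elbow: Black moulded elbow, 31 x 38 x 34 mm, on the bench. Bystander.
- mouth (a point): Point on the jig plate's top in the mouth, jig x = -15, y = 24, z = 10 mm. On its +y side stands the grey cheek, 36 mm high (bolt heads 43), jig x -15..55, bolted at a different y each time. Its face to the row slants like the wedge: jig y = 34.9 to 39.9 at the mouth, 14 mm less at its back end (x = 55), so the gap narrows 1 in 5. How deep the wedge must go therefore differs by 25 mm.
There are look-alikes about, which are no part of the job. Leave any orange look-alike of the block_a alone.

How it is judged:
By the outcome, as a careful person would: the job done as asked, in the order asked, and still so for the second after the job is handed in, with the robot touching nothing.
It also fails if it takes over 48 s, if anything falls off the work surface, if the arm or the gripper's body presses on something with over 40 N, if the wrist force passes 120 N, or if a joint passes its speed limit or range.

ROBOT

A 6-joint arm with a two-finger parallel gripper is mounted at the origin on a cart in front of the work surface, level with it; the furniture and walls round the work are solid. World frame = base frame: x ahead of the robot, y to its left, z up, the work surface at z = 0. Lengths are in m, angles in rad, forces in N, time in s.
With the tool pointing down it reaches from about 0.325 to 0.9 m from the base axis. Payload 3.5 kg.
Tool frame: the origin (TCP) lies midway between the tips of the shut fingers; the grasp point (between the pads) lies r.grasp_offset behind it (r.grasp_offset is the distance from the TCP to the grasp point, in m); z points along the fingers, y is the line along which they close (so a half turn about z gives the same grasp; the last joint's range is limited). The gripper opens to 85 mm and grips with 20 to 120 N. Pads are 22 mm wide; open, the fingers measure 114 mm over their backs; the gripper's body (76 mm by 85 mm) begins 54 mm behind the grasp point. The pads swing forward as they close: fully open they stand 13 mm farther back than shut.
Start: joints at [-1.346, 0.276, -0.026, 1.268, 0, 1.467], TCP at [0.201, -0.592, 0.231] pointing down, gripper open.
Joint ranges: [-3.12, 3.12], [-0.85, 1.88], [-1.08, 1.24], [-1.95, 2.15], [-1.57, 1.53], [-3.14, 3.14]. Speed limits (rad/s): [2.57, 2.57, 3.14, 3.14, 3.14, 3.14].

INTERFACE

Orientations are given as a rotation vector (axis times angle).
In Python, from workcell import r gives the robot as it stands.
- The arm moves only by the tool arm_command, never from a script. Its argument "plan" is a list of rows, each an object with "translation": the shift along the tool's x, y, z scaled (see below), a list of three; "angular": the turn, a rotation vector about the tool's x, y, z scaled (see below), a list of three; "jaw": the finger opening in mm, from 0 to 85.4. In form: [{"translation": [dx, dy, dz], "angular": [rx, ry, rz], "jaw": jaw}, ...]. A call has 1 to 8 rows; each row is the pose to reach, as a shift and turn from the pose commanded when the call began, along the tool's axes at that moment, turning the shorter way round; what a row does not reach only later rows make up. The controller multiplies each number of a shift by 0.1 m and each number of a turn by pi rad. A row lasts 1/10 s, in which the tool goes at most 50 mm and 8.59 degrees, less where a joint would pass 70% of its speed; a pose out of reach is approached as far as the arm can. A call with a number of a shift or a turn outside -1 to 1 is refused whole. A call with a gripper value outside its range is refused whole. The fingers move at their own pace and stop on an object; the grip force is fixed at half the most. Time passes only in rows, so rows that repeat a pose let the fingers close. It gives the time, the measured TCP pose, the force, the opening and the grip force at its end, in the units of the state.
- r.state(): the state, without advancing time (a new reading comes with each control period).
- r.camera(name): name is "scene" or "top" or "wrist"; returns a dict with "img" (384x512x3 uint8, red, green, blue), "intrinsics" (3x3 intrinsics, pixels), "k1" (the pictures are not rectified: a ray, as slopes to the right and down, at radius r is drawn at 1 + k1 r^2 times it, then the intrinsics apply), "rvec" (rotation vector, rad) and "tvec" (3), from world to camera coordinates, as OpenCV has them. Camera axes: x right, y down, z forward; pixel columns grow to the right and rows downward; lengths in m; the calibration is good to about 2 mm. A picture is of the moment at which its call begins. There is no depth.
- r.sign_off(): hands the job in; it is judged then, once.
The state is a dict: "clock": time; "joint_positions": joint angles; "dq": joint speeds; "joint_torque": joint torques, N m; "tool_pos": TCP position; "eef_rot": TCP orientation; "contact_force": force on the tool from outside, world axes, zero at the start; "ft_torque": the same for the moment, N m; "grip_width": finger opening in m; "gripper_force": force on a finger pad.
Only numpy, scipy, OpenCV 4.12 (cv2) and the standard library are available. Lean on these libraries where they do the work, as an engineer would, in place of code of your own. Each camera call takes 0.05 s, during which the arm holds its last target. There are 200 camera calls.

## Working session

There is one attempt and no reset: what is moved stays moved. The work goes in short steps, Python scripts to look and compute and a tool call to move; the robot and the scene stay as the last step left them, time stands still between calls to the robot, and variables do not carry over. Pictures are saved under pics/ and viewed, at most 10 in all, crops included, and the job is handed in when it is done.

Besides the shell and the picture viewer there is one more tool, called after "Request:" by a JSON object that holds its "op" and its "data". arm_command: Moves the arm, as the interface text tells. Shifts and turns lie within -1 to 1; 1 stands for 0.1 m of shift or pi rad of turn. Its arguments: {"type":"object","properties":{"plan":{"type":"array"}},"required":["plan"]}

```bash
mkdir -p pics
cat > h.py <<'E'
import numpy as np, cv2
from scipy.spatial.transform import Rotation as R
def ray(c,uv):
    K=np.array(c["intrinsics"]);uv=np.atleast_2d(uv).astype(float)
    d=(uv-K[:2,2])/[K[0,0],K[1,1]];n=d.copy()
    for _ in range(20): n=d/(1+c["k1"]*(n**2).sum(1,keepdims=True))
    Rm=R.from_rotvec(np.ravel(c["rvec"])).as_matrix()
    return -Rm.T@np.ravel(c["tvec"]), np.c_[n,np.ones(len(n))]@Rm
def plane(c,uv,z):
    o,d=ray(c,uv); return o+d*((z-o[2])/d[:,2:])
def proj(c,P):
    K=np.array(c["intrinsics"]);Rm=R.from_rotvec(np.ravel(c["rvec"])).as_matrix()
    p=np.atleast_2d(P)@Rm.T+np.ravel(c["tvec"]);n=p[:,:2]/p[:,2:]
    n=n*(1+c["k1"]*(n**2).sum(1,keepdims=True)); return n*[K[0,0],K[1,1]]+K[:2,2]
def tri(c1,u1,c2,u2):
    A=[];b=[]
    for c,u in((c1,u1),(c2,u2)):
        o,d=ray(c,u);d=d[0]/np.linalg.norm(d[0]);M=np.eye(3)-np.outer(d,d);A.append(M);b.append(M@o)
    return np.linalg.lstsq(np.vstack(A),np.hstack(b),rcond=None)[0]
E
python3 - <<'E'
from workcell import r
import cv2,pickle,numpy as np
C={n:r.camera(n) for n in("scene","top","wrist")}
pickle.dump(C,open("c0.pkl","wb"))
for n in C: 
    cv2.imwrite(f"pics/{n}0.png",cv2.resize(C[n]["img"][:,:,::-1],(800,600),interpolation=cv2.INTER_CUBIC))
    print(n,np.round(C[n]["intrinsics"],1).tolist(),C[n]["k1"],np.round(C[n]["rvec"],3),np.round(C[n]["tvec"],3))
print(r.state(),r.grasp_offset)
E
```

```text
scene [[449.4, 0.0, 253.2], [0.0, 449.4, 181.7], [0.0, 0.0, 1.0]] -0.1815324724464283 [ 1.877 -1.154  0.603] [-0.125  0.356  0.922]
top [[445.3, 0.0, 255.3], [0.0, 445.3, 190.3], [0.0, 0.0, 1.0]] 0.027006302649542287 [ 2.134 -2.133  0.17 ] [0.146 0.537 1.104]
wrist [[314.1, 0.0, 256.1], [0.0, 314.1, 193.8], [0.0, 0.0, 1.0]] -0.040706945079242794 [-2.363  1.689  0.243] [-0.623 -0.038  0.38 ]
{'clock': 0.15, 'joint_positions': array([-1.34637722e+00,  2.77004664e-01, -2.75500585e-02,  1.26801627e+00,
       -2.93297276e-05,  1.46736534e+00]), 'dq': array([-0.00115936, -0.00269408,  0.00398186, -0.00190321,  0.00247257,
        0.00271109]), 'joint_torque': array([ 7.68843984e-04, -4.46055901e+01,  2.95639551e+01,  1.04915068e-02,
       -6.09863673e-05,  1.18274798e-05]), 'tool_pos': array([ 0.20108271, -0.59112414,  0.23039523]), 'eef_rot': array([-3.09773162e+00, -5.12393676e-01,  2.14398497e-04]), 'contact_force': array([-0.37253833, -0.59836101, -0.89070931]), 'ft_torque': array([ 0.01032106,  0.00054305, -0.06510921]), 'gripper_force': 0.0, 'grip_width': 0.0852419394473017} 0.0187
```

View pics/scene0.png

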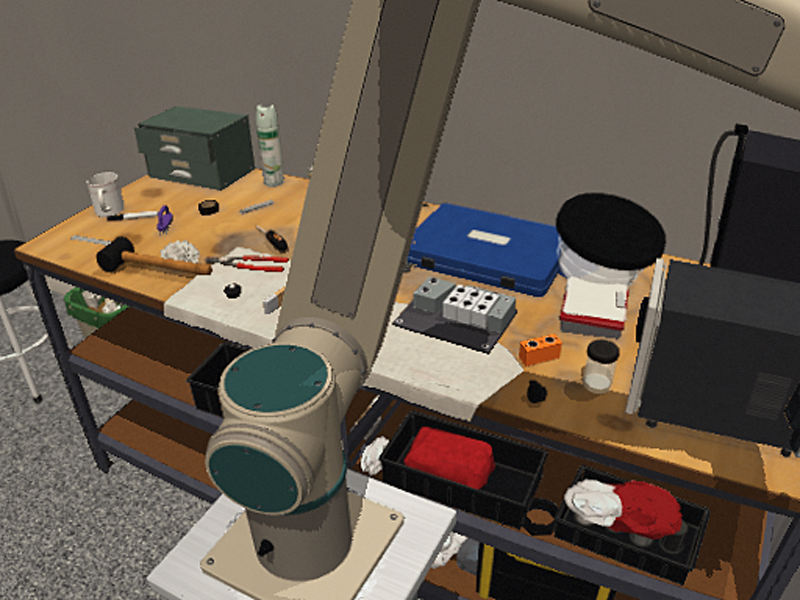

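View pics/top0.png

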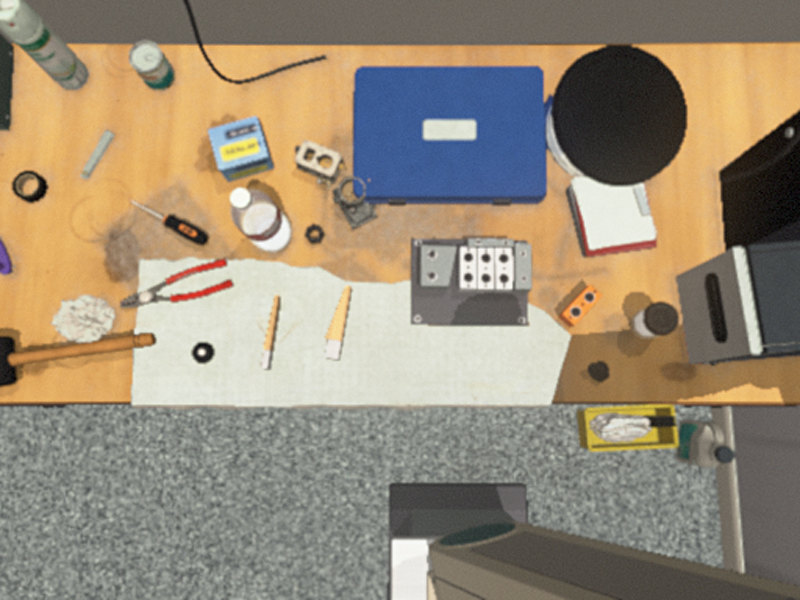

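The scene view has the arm across the wedges, so they are hidden. In the top view (800-px scale) there are two candidates: the wedge at (338,322), which is clearly tapered and thick, and the one at (271,332), which is thin and nearly parallel. The jig is at (470,282) and the orange look-alike block at (580,305). The thick tapered one at (338,322) fits the description. I'll confirm it in an enlarged crop.

Run:
```python
import pickle,cv2,numpy as np
from h import *
C=pickle.load(open("c0.pkl","rb"));t=C["top"]
im=t["img"][140:246,160:348]
cv2.imwrite("pics/crop1.png",cv2.resize(im[:,:,::-1],None,fx=4.25,fy=4.25,interpolation=cv2.INTER_CUBIC))
f=.64
for n,p,z in[("thick thin",(348,290),.034),("thick head",(332,357),.034),("slim head",(266,366),.034),("slim thin",(277,297),.034),("jig bl",(412,325),.01),("jig br",(528,325),.01),("jig tl",(412,239),.01),("bottle base",(275,240),.02)]:
    print(n,plane(t,np.array(p)*f,z).round(4))
hsv=cv2.cvtColor(t["img"],cv2.COLOR_RGB2HSV)
m=cv2.inRange(hsv,(8,70,120),(28,255,255));m[:180]=0;m[245:]=0;m[:,:160]=0;m[:,240:]=0
for c in cv2.findContours(m,0,2)[0]:
    if cv2.contourArea(c)>30: print(cv2.contourArea(c),cv2.minAreaRect(c),plane(t,cv2.boxPoints(cv2.minAreaRect(c)),.034).round(4).tolist())
```

```text
thick thin [[0.5506 0.2311 0.034 ]]
thick head [[0.4388 0.2559 0.034 ]]
slim head [[0.4241 0.3638 0.034 ]]
slim thin [[0.5388 0.3492 0.034 ]]
jig bl [[0.4948 0.124  0.01  ]]
jig br [[ 0.4949 -0.0716  0.01  ]]
jig tl [[0.6442 0.1237 0.01  ]]
bottle base [[0.6399 0.3581 0.02  ]]
127.5 ((173.98646545410156, 206.08108520507812), (5.589565753936768, 35.01698303222656), 9.462322235107422) [[0.4532, 0.3696, 0.034], [0.5433, 0.3576, 0.034], [0.5409, 0.3432, 0.034], [0.4509, 0.3554, 0.034]]
225.5 ((218.99868774414062, 200.860595703125), (10.25205135345459, 36.192848205566406), 21.25050163269043) [[0.4713, 0.2689, 0.034], [0.5598, 0.2363, 0.034], [0.5499, 0.2112, 0.034], [0.4617, 0.2441, 0.034]]
```

View pics/crop1.png

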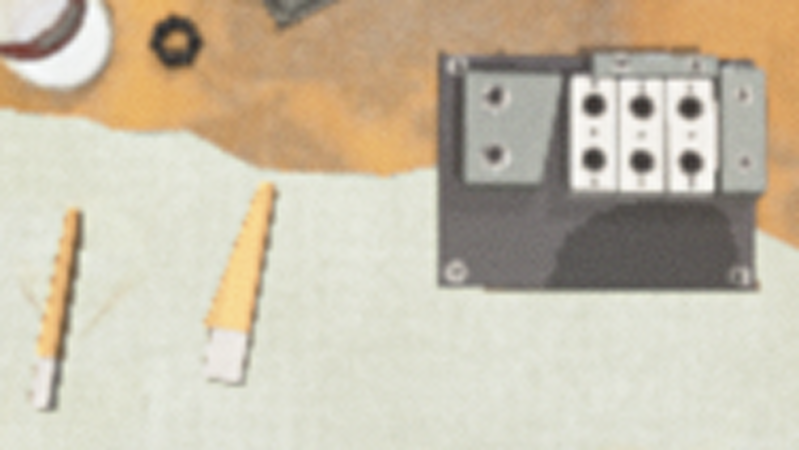

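The crop shows the thick wedge at (240,285): a broad taper, a 24 mm head at (225,355), its flat side facing right and its thin end up (+x). The slim wedge is at (57,310). The jig's yaw is about 0. The cheek is at (510,125) and the mouth at about (560,185). I'll take the thick one and move towards it now.

Request:
{"op": "arm_command", "data": {"plan": [{"translation": [0.7, -0.95, -0.1], "angular": [0, 0, 0], "jaw": 85}, {"translation": [0.7, -0.95, -0.1], "angular": [0, 0, 0], "jaw": 85}, {"translation": [0.7, -0.95, -0.1], "angular": [0, 0, 0], "jaw": 85}]}}

```text
clock: 0.45
tool_pos: [0.2373, -0.4751, 0.2409]
eef_rot: [-3.096, -0.515, -0.0]
contact_force: [-0.7, -0.1, -0.3]
grip_width: 0.0848
gripper_force: 0.0
```

Request:
{"op": "arm_command", "data": {"plan": [{"translation": [0.7, -0.95, -0.1], "angular": [0, 0, 0], "jaw": 85}, {"translation": [0.7, -0.95, -0.1], "angular": [0, 0, 0], "jaw": 85}, {"translation": [0.7, -0.95, -0.1], "angular": [0, 0, 0], "jaw": 85}]}}

```text
clock: 0.75
tool_pos: [0.2728, -0.3632, 0.2514]
eef_rot: [-3.097, -0.516, -0.0]
contact_force: [0.6, 0.7, 0.6]
grip_width: 0.0848
gripper_force: 0.0
```

Request:
{"op": "arm_command", "data": {"plan": [{"translation": [0.7, -0.95, 0], "angular": [0, 0, 0], "jaw": 85}, {"translation": [0.7, -0.95, 0], "angular": [0, 0, 0], "jaw": 85}, {"translation": [0.7, -0.95, 0], "angular": [0, 0, 0], "jaw": 85}]}}

```text
clock: 1.05
tool_pos: [0.3084, -0.2513, 0.2511]
eef_rot: [-3.098, -0.516, -0.0]
contact_force: [0.4, -0.8, 0.0]
grip_width: 0.085
gripper_force: 0.0
```

Request:
{"op": "arm_command", "data": {"plan": [{"translation": [0.7, -0.95, 0], "angular": [0, 0, 0], "jaw": 85}, {"translation": [0.7, -0.95, 0], "angular": [0, 0, 0], "jaw": 85}, {"translation": [0.7, -0.95, 0], "angular": [0, 0, 0], "jaw": 85}]}}

```text
clock: 1.35
tool_pos: [0.3443, -0.1391, 0.2513]
eef_rot: [-3.098, -0.518, -0.001]
contact_force: [0.0, -0.9, 0.0]
grip_width: 0.0845
gripper_force: 0.0
```

Request:
{"op": "arm_command", "data": {"plan": [{"translation": [0.7, -0.95, 0], "angular": [0, 0, 0], "jaw": 85}, {"translation": [0.7, -0.95, 0], "angular": [0, 0, 0], "jaw": 85}, {"translation": [0.7, -0.95, 0], "angular": [0, 0, 0], "jaw": 85}]}}

```text
clock: 1.65
tool_pos: [0.3806, -0.0265, 0.2515]
eef_rot: [-3.098, -0.519, -0.002]
contact_force: [-0.3, -0.2, 0.2]
grip_width: 0.0851
gripper_force: 0.0
```

Request:
{"op": "arm_command", "data": {"plan": [{"translation": [0.2, -0.9, -0.3], "angular": [0, 0, 0], "jaw": 85}, {"translation": [0.2, -0.9, -0.3], "angular": [0, 0, 0.146], "jaw": 85}, {"translation": [0.2, -0.9, -0.3], "angular": [0, 0, 0.146], "jaw": 85}, {"translation": [0.2, -0.9, -0.3], "angular": [0, 0, 0.146], "jaw": 85}, {"translation": [0.2, -0.9, -0.3], "angular": [0, 0, 0.146], "jaw": 85}]}}

```text
clock: 2.15
tool_pos: [0.3672, 0.0332, 0.2816]
eef_rot: [-3.116, 0.159, -0.003]
contact_force: [-0.3, 0.4, 0.4]
grip_width: 0.0848
gripper_force: 0.0
```

Run:
```python
from workcell import r
from h import *
import pickle
C={n:r.camera(n) for n in("wrist","scene")};pickle.dump(C,open("c1.pkl","wb"))
w=C["wrist"];print(ray(w,[256,192]),r.state()["tool_pos"])
cv2.imwrite("pics/w1.png",cv2.resize(w["img"][:,:,::-1],(800,600),interpolation=cv2.INTER_CUBIC))
for p in [(.455,.2525,.034),(.55,.23,.034),(.57,.06,.01),(.424,.364,.034)]: print(proj(w,p)/.64,proj(C["scene"],p)/.64)
```

```text
(array([0.43650175, 0.02322012, 0.42492136]), array([[-0.26858856,  0.04883508, -0.96203342]])) [0.36677032 0.03264832 0.28122978]
[[120.48628026 169.2733667 ]] [[322.9278295  308.30472187]]
[[119.52332698  35.37375504]] [[357.93525213 286.73330312]]
[[346.29898063 -14.53396899]] [[439.45551908 312.50967799]]
[[  3.95451556 223.37919112]] [[266.46678752 302.30270732]]
```

View pics/w1.png

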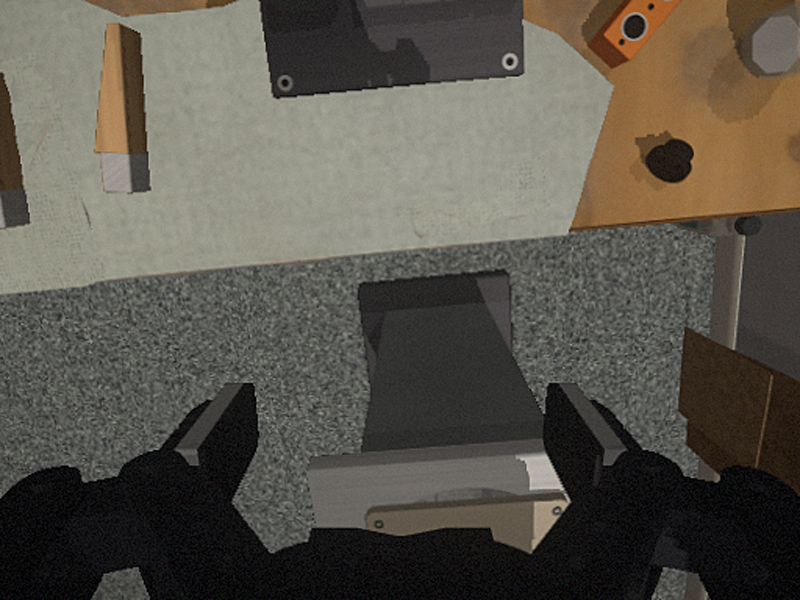

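The wrist view shows the thick wedge at (120,110) with its head at (127,172), the slim wedge at the left edge (10,150), and the jig plate's near corners at (275,97) and (523,75). I'll move over the thick wedge and measure it from a second place.

Request:
{"op": "arm_command", "data": {"plan": [{"translation": [0.25, -1, 0.4], "angular": [0, 0, 0], "jaw": 85}, {"translation": [0.25, -1, 0.4], "angular": [0, 0, 0], "jaw": 85}, {"translation": [0.25, -1, 0.4], "angular": [0, 0, 0], "jaw": 85}]}}

```text
clock: 2.55
tool_pos: [0.3955, 0.0606, 0.2453]
eef_rot: [-3.083, 0.079, 0.002]
contact_force: [-0.6, 0.1, -0.2]
grip_width: 0.0853
gripper_force: 0.0
```

Request:
{"op": "arm_command", "data": {"plan": [{"translation": [0.25, -1, 0.4], "angular": [0, 0, 0], "jaw": 85}, {"translation": [0.25, -1, 0.4], "angular": [0, 0, 0], "jaw": 85}, {"translation": [0.25, -1, 0.4], "angular": [0, 0, 0], "jaw": 85}, {"translation": [0.25, -1, 0.4], "angular": [0, 0, 0], "jaw": 85}]}}

```text
clock: 2.95
tool_pos: [0.425, 0.094, 0.2124]
eef_rot: [-3.048, -0.009, 0.006]
contact_force: [0.3, 0.6, 0.6]
grip_width: 0.085
gripper_force: 0.0
```

Run:
```python
from workcell import r
from h import *
import pickle
w=r.camera("wrist");pickle.dump(w,open("c2.pkl","wb"))
print(r.state()["tool_pos"],r.state()["eef_rot"])
big=cv2.resize(w["img"][:,:,::-1],(800,600),interpolation=cv2.INTER_CUBIC)
cv2.imwrite("pics/w2.png",big)
for i,c in enumerate((pickle.load(open("c1.pkl","rb"))["wrist"],w)):
    hsv=cv2.cvtColor(c["img"],cv2.COLOR_RGB2HSV)
    m=cv2.inRange(hsv,(8,90,90),(25,255,255))
    for k in cv2.findContours(m,0,2)[0]:
        if cv2.contourArea(k)>200: print(i,cv2.contourArea(k),(cv2.approxPolyDP(k,2,True)[:,0]/.64).round().tolist())
```

```text
[0.42515947 0.09404694 0.21264024] [-3.04787894 -0.00947615  0.00534772]
0 1158.5 [[108.0, 23.0], [94.0, 150.0], [128.0, 152.0], [119.0, 25.0]]
0 16715.5 [[523.0, 0.0], [525.0, 19.0], [556.0, 31.0], [614.0, 84.0], [570.0, 227.0], [608.0, 228.0], [798.0, 206.0], [798.0, 70.0], [756.0, 78.0], [738.0, 58.0], [733.0, 33.0], [727.0, 27.0], [727.0, 16.0], [731.0, 16.0], [725.0, 14.0], [727.0, 3.0], [730.0, 11.0], [738.0, 8.0], [739.0, 12.0], [733.0, 3.0], [736.0, 0.0], [747.0, 11.0], [741.0, 16.0], [745.0, 23.0], [741.0, 28.0], [739.0, 25.0], [742.0, 22.0], [739.0, 30.0], [744.0, 31.0], [741.0, 28.0], [752.0, 22.0], [750.0, 17.0], [761.0, 12.0], [755.0, 8.0], [759.0, 8.0], [762.0, 0.0], [758.0, 6.0], [753.0, 5.0], [755.0, 0.0], [630.0, 0.0], [603.0, 33.0], [628.0, 59.0], [620.0, 62.0], [614.0, 55.0], [617.0, 53.0], [603.0, 41.0], [598.0, 50.0], [598.0, 41.0], [592.0, 44.0], [598.0, 50.0], [605.0, 45.0], [606.0, 53.0], [606.0, 48.0], [616.0, 53.0], [608.0, 56.0], [608.0, 61.0], [619.0, 64.0], [612.0, 64.0], [611.0, 69.0], [602.0, 59.0], [602.0, 53.0], [600.0, 58.0], [586.0, 45.0], [581.0, 25.0], [588.0, 22.0], [584.0, 19.0], [600.0, 0.0]]
0 469.5 [[86.0, 0.0], [122.0, 14.0], [198.0, 8.0], [206.0, 2.0]]
1 567.0 [[38.0, 86.0], [39.0, 220.0], [53.0, 222.0], [45.0, 88.0]]
1 1492.5 [[200.0, 53.0], [167.0, 195.0], [205.0, 202.0], [212.0, 55.0]]
1 7655.0 [[734.0, 0.0], [725.0, 59.0], [694.0, 72.0], [689.0, 100.0], [725.0, 120.0], [783.0, 191.0], [702.0, 341.0], [798.0, 344.0], [798.0, 283.0], [791.0, 256.0], [798.0, 250.0], [798.0, 170.0], [780.0, 169.0], [756.0, 141.0], [752.0, 125.0], [753.0, 114.0], [798.0, 72.0], [798.0, 0.0]]
1 1608.5 [[73.0, 0.0], [86.0, 6.0], [152.0, 3.0], [214.0, 39.0], [267.0, 41.0], [270.0, 0.0]]
```

View pics/w2.png

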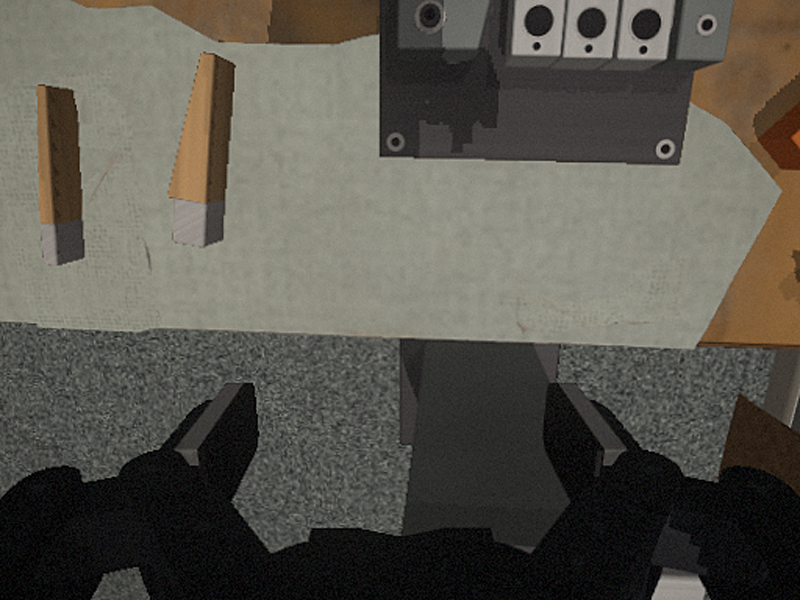

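The wrist view shows the thick wedge at (200,150) with its head at (195,222), the slim one at (60,175), and the jig's near corners at (381,157) and (681,164). The tool has tilted and moved less than asked, so I'll check the joints.

Run:
```python
from workcell import r
from h import *
import pickle
s=r.state();print(s["joint_positions"].round(3),s["dq"].round(2),R.from_rotvec(s["eef_rot"]).as_matrix().round(3).tolist())
c1=pickle.load(open("c1.pkl","rb"))["wrist"];c2=pickle.load(open("c2.pkl","rb"))
f=.64
for n,a,b in[("shoulderL",(95,151),(168,195)),("shoulderR",(130,152),(207,201)),("thin tip",(108,24),(201,53)),("thinR",(119,25),(213,55)),("headR",(134,191),(206,246)),("jigL",(275,97),(381,157)),("jigR",(523,76),(681,164))]:
    print(n,tri(c1,np.array(a)*f,c2,np.array(b)*f).round(4),plane(c2,np.array(b)*f,.034 if 'j' not in n else .01)[0].round(4))
```

```text
[ 0.005 -0.059 -0.447  1.186  0.094  3.141] [-0.01 -0.02  0.    0.02 -0.01  0.  ] [[1.0, 0.006, -0.004], [0.006, -0.996, 0.094], [-0.003, -0.094, -0.996]]
shoulderL [0.4714 0.2723 0.0301] [0.4717 0.2701 0.034 ]
shoulderR [0.4674 0.2452 0.028 ] [0.4678 0.2424 0.034 ]
thin tip [0.5613 0.2415 0.0258] [0.5597 0.2376 0.034 ]
thinR [0.5608 0.2354 0.0215] [0.5583 0.2298 0.034 ]
headR [0.4372 0.246  0.0338] [0.4371 0.2463 0.034 ]
jigL [0.497  0.1268 0.0102] [0.4968 0.127  0.01  ]
jigR [ 0.4939 -0.0705  0.0092] [ 0.4951 -0.0711  0.01  ]
```

Joint 6 is at its limit (3.14), so I'll use the half-turned grasp and turn the tool back about 2.5 rad.

Request:
{"op": "arm_command", "data": {"plan": [{"translation": [0, 0, 0], "angular": [0, 0, -0.35], "jaw": 85}, {"translation": [0, 0, 0], "angular": [0, 0, -0.35], "jaw": 85}, {"translation": [0, 0, 0], "angular": [0, 0, -0.35], "jaw": 85}, {"translation": [0, 0, 0], "angular": [0, 0, -0.35], "jaw": 85}, {"translation": [0, 0, 0], "angular": [0, 0, -0.35], "jaw": 85}, {"translation": [0, 0, 0], "angular": [0, 0, -0.35], "jaw": 85}, {"translation": [0, 0, 0], "angular": [0, 0, -0.35], "jaw": 85}, {"translation": [0, 0, 0], "angular": [0, 0, -0.35], "jaw": 85}]}}

```text
clock: 3.8
tool_pos: [0.4251, 0.0936, 0.2139]
eef_rot: [-2.602, -1.611, -0.073]
contact_force: [0.6, 0.4, -0.0]
grip_width: 0.0852
gripper_force: 0.0
```

Run:
```python
from workcell import r
from h import *
s=r.state();print(s["joint_positions"].round(3),s["tool_pos"],R.from_rotvec(s["eef_rot"]).as_matrix().round(3).tolist())
```

```text
[ 0.005 -0.061 -0.447  1.187  0.093  2.037] [0.42510925 0.09359127 0.21389231] [[0.446, 0.895, -0.002], [0.891, -0.444, 0.093], [0.083, -0.043, -0.996]]
```

Request:
{"op": "arm_command", "data": {"plan": [{"translation": [0, 0, 0], "angular": [-0.0132, -0.0265, 0], "jaw": 85}, {"translation": [0, 0, 0], "angular": [-0.0132, -0.0265, 0], "jaw": 85}]}}

```text
clock: 4.0
tool_pos: [0.4252, 0.0946, 0.214]
eef_rot: [-2.671, -1.651, 0.002]
contact_force: [-0.4, 0.2, -0.0]
grip_width: 0.0851
gripper_force: 0.0
```

Request:
{"op": "arm_command", "data": {"plan": [{"translation": [0.78, -0.23, 0.25], "angular": [0, 0, -0.302], "jaw": 85}, {"translation": [0.78, -0.23, 0.25], "angular": [0, 0, -0.302], "jaw": 85}, {"translation": [0.78, -0.23, 0.25], "angular": [0, 0, -0.302], "jaw": 85}, {"translation": [0.78, -0.23, 0.25], "angular": [0, 0, -0.302], "jaw": 85}, {"translation": [0.78, -0.23, 0.25], "angular": [0, 0, -0.302], "jaw": 85}, {"translation": [0.78, -0.23, 0.25], "angular": [0, 0, -0.302], "jaw": 85}, {"translation": [0.78, -0.23, 0.25], "angular": [0, 0, -0.302], "jaw": 85}]}}

```text
clock: 4.7
tool_pos: [0.4394, 0.1738, 0.1886]
eef_rot: [-1.618, -2.689, -0.0]
contact_force: [-0.2, 0.2, 0.1]
grip_width: 0.0846
gripper_force: 0.0
```

Request:
{"op": "arm_command", "data": {"plan": [{"translation": [0.67, 0.51, 0.29], "angular": [0, 0, -0.302], "jaw": 85}, {"translation": [0.67, 0.51, 0.29], "angular": [0, 0, -0.302], "jaw": 85}, {"translation": [0.67, 0.51, 0.29], "angular": [0, 0, -0.302], "jaw": 85}, {"translation": [0.67, 0.51, 0.29], "angular": [0, 0, -0.302], "jaw": 85}, {"translation": [0.67, 0.51, 0.29], "angular": [0, 0, -0.302], "jaw": 85}, {"translation": [0.67, 0.51, 0.29], "angular": [0, 0, -0.302], "jaw": 85}, {"translation": [0.67, 0.51, 0.29], "angular": [0, 0, -0.302], "jaw": 85}]}}

```text
clock: 5.4
tool_pos: [0.4535, 0.2568, 0.1596]
eef_rot: [-0.211, -3.131, -0.003]
contact_force: [-0.2, -0.4, 1.0]
grip_width: 0.0851
gripper_force: 0.0
```

Run:
```python
from workcell import r
from h import *
import pickle
s=r.state();print(s["joint_positions"].round(3),s["tool_pos"],R.from_rotvec(s["eef_rot"]).as_matrix().round(3).tolist())
w=r.camera("wrist");pickle.dump(w,open("c3.pkl","wb"))
cv2.imwrite("pics/w3.png",cv2.resize(w["img"][:,:,::-1],(800,600),interpolation=cv2.INTER_CUBIC))
```

```text
[ 0.39   0.145 -0.348  1.08   0.003  0.524] [0.45348173 0.25680533 0.15959031] [[-0.991, 0.134, -0.003], [0.134, 0.991, 0.002], [0.003, 0.002, -1.0]]
```

View pics/w3.png

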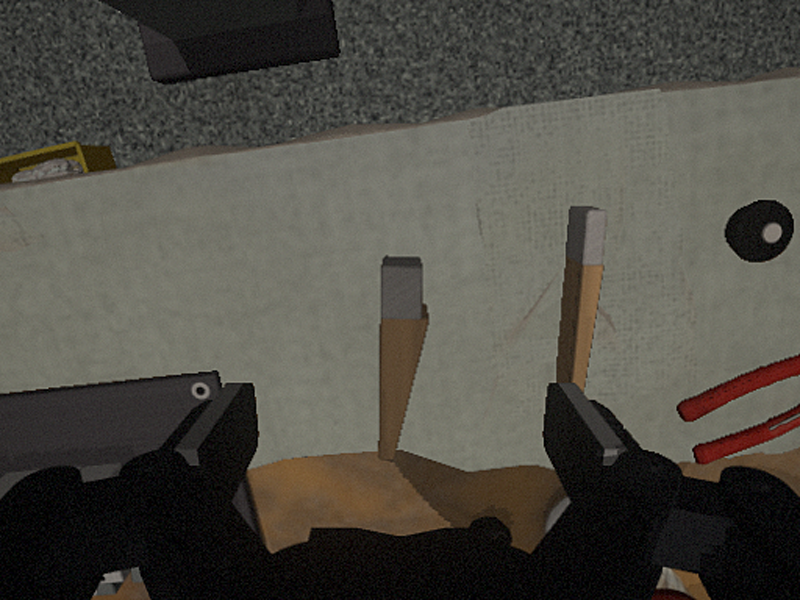

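The wrist view shows the wedge head between the fingers at (401,290), its shoulder line at y=318 running from (381) to (421), and the slim wedge well to the side at (580,300).

Run:
```python
from h import *
import pickle
c=pickle.load(open("c3.pkl","rb"));c2=pickle.load(open("c2.pkl","rb"))
p=np.array([(383,264),(421,264),(381,318),(421,318),(380,459),(394,459)])*.64
print(plane(c,p,.034).round(4))
for a,b in[((421,318),(174,197)),((381,318),(207,201)),((383,264),(206,246)),((380,459),(213,55))]: print(tri(c,np.array(a)*.64,c2,np.array(b)*.64).round(4))
```

```text
[[0.4361 0.2501 0.034 ]
 [0.4389 0.2711 0.034 ]
 [0.4672 0.2445 0.034 ]
 [0.4703 0.2673 0.034 ]
 [0.5594 0.2304 0.034 ]
 [0.5606 0.2392 0.034 ]]
[0.4705 0.2671 0.0323]
[0.4678 0.2441 0.0311]
[0.4366 0.2495 0.0286]
[0.5588 0.2302 0.0341]
```

Request:
{"op": "arm_command", "data": {"plan": [{"translation": [0, 0.015, 1], "angular": [0, 0, 0.0035], "jaw": 55}, {"translation": [0, 0.015, 1], "angular": [0, 0, 0.0035], "jaw": 55}, {"translation": [0, 0.015, 1], "angular": [0, 0, 0.0035], "jaw": 55}, {"translation": [0, 0.015, 1], "angular": [0, 0, 0.0035], "jaw": 55}]}}

```text
clock: 5.85
tool_pos: [0.4524, 0.258, 0.0591]
eef_rot: [-0.235, -3.127, 0.0]
contact_force: [0.7, 0.4, 0.7]
grip_width: 0.055
gripper_force: 0.0
```

Request:
{"op": "arm_command", "data": {"plan": [{"translation": [0, 0, 0.3], "angular": [0, 0, 0], "jaw": 55}, {"translation": [0, 0, 0.56], "angular": [0, 0, 0], "jaw": 55}, {"translation": [0, 0, 0.56], "angular": [0, 0, 0], "jaw": 55}]}}

```text
clock: 6.15
tool_pos: [0.4529, 0.2584, 0.0035]
eef_rot: [-0.235, -3.129, -0.0]
contact_force: [-1.0, -0.9, 0.2]
grip_width: 0.0548
gripper_force: 0.0
```

Request:
{"op": "arm_command", "data": {"plan": [{"translation": [0, 0, 0], "angular": [0, 0, 0], "jaw": 0}, {"translation": [0, 0, 0], "angular": [0, 0, 0], "jaw": 0}, {"translation": [0, 0, 0], "angular": [0, 0, 0], "jaw": 0}, {"translation": [0, 0, 0], "angular": [0, 0, 0], "jaw": 0}, {"translation": [0, 0, 0], "angular": [0, 0, 0], "jaw": 0}, {"translation": [0, 0, 0], "angular": [0, 0, 0], "jaw": 0}, {"translation": [0, 0, 0], "angular": [0, 0, 0], "jaw": 0}, {"translation": [0, 0, 0], "angular": [0, 0, 0], "jaw": 0}]}}

```text
clock: 6.95
tool_pos: [0.4555, 0.2595, 0.0059]
eef_rot: [0.234, 3.131, 0.004]
contact_force: [-2.1, -0.7, 7.5]
grip_width: 0.0234
gripper_force: 59.6
```

The fingertips press lightly on the bench when shut (7.5 N), so I'll regrip 5 mm higher.

Request:
{"op": "arm_command", "data": {"plan": [{"translation": [0, 0, 0], "angular": [0, 0, 0], "jaw": 32}, {"translation": [0, 0, 0], "angular": [0, 0, 0], "jaw": 32}, {"translation": [0, 0, -0.05], "angular": [0, 0, 0], "jaw": 32}, {"translation": [0, 0, -0.05], "angular": [0, 0, 0], "jaw": 32}]}}

```text
clock: 7.35
tool_pos: [0.4535, 0.2588, 0.0088]
eef_rot: [-0.234, -3.131, -0.002]
contact_force: [-0.5, -1.0, -0.2]
grip_width: 0.0315
gripper_force: 0.0
```

Request:
{"op": "arm_command", "data": {"plan": [{"translation": [0, 0, 0], "angular": [0, 0, 0], "jaw": 0}, {"translation": [0, 0, 0], "angular": [0, 0, 0], "jaw": 0}, {"translation": [0, 0, 0], "angular": [0, 0, 0], "jaw": 0}, {"translation": [0, 0, 0], "angular": [0, 0, 0], "jaw": 0}, {"translation": [0, 0, 0], "angular": [0, 0, 0], "jaw": 0}]}}

```text
clock: 7.85
tool_pos: [0.4535, 0.2589, 0.0086]
eef_rot: [-0.234, -3.131, -0.002]
contact_force: [-1.0, 0.5, 5.0]
grip_width: 0.0228
gripper_force: 59.6
```

Request:
{"op": "arm_command", "data": {"plan": [{"translation": [0, 0, -0.4], "angular": [0, 0, 0], "jaw": 0}, {"translation": [0, 0, -0.8], "angular": [0, 0, 0], "jaw": 0}, {"translation": [0, 0, -0.8], "angular": [0, 0, 0], "jaw": 0}]}}

```text
clock: 8.15
tool_pos: [0.4573, 0.2602, 0.0929]
eef_rot: [0.234, 3.127, 0.007]
contact_force: [2.4, 0.1, -0.9]
grip_width: 0.023
gripper_force: 59.4
```

Run:
```python
from workcell import r
from h import *
import pickle
s=r.state();print(s["joint_positions"].round(3),s["tool_pos"],R.from_rotvec(s["eef_rot"]).as_matrix().round(3).tolist(),s["contact_force"],s["grip_width"])
C={n:r.camera(n) for n in("wrist","top","scene")};pickle.dump(C,open("c4.pkl","wb"))
a=cv2.resize(C["top"]["img"][140:240,170:350,::-1],(800,444),interpolation=cv2.INTER_CUBIC)
cv2.imwrite("pics/t4.png",a)
```

```text
[ 0.393  0.214 -0.422  0.929  0.002  0.543] [0.45731576 0.26021158 0.09285589] [[-0.989, 0.149, 0.006], [0.149, 0.989, 0.004], [-0.005, 0.005, -1.0]] [ 2.4297297   0.13372129 -0.8528665 ] 0.02296863301205647
```

View pics/t4.png

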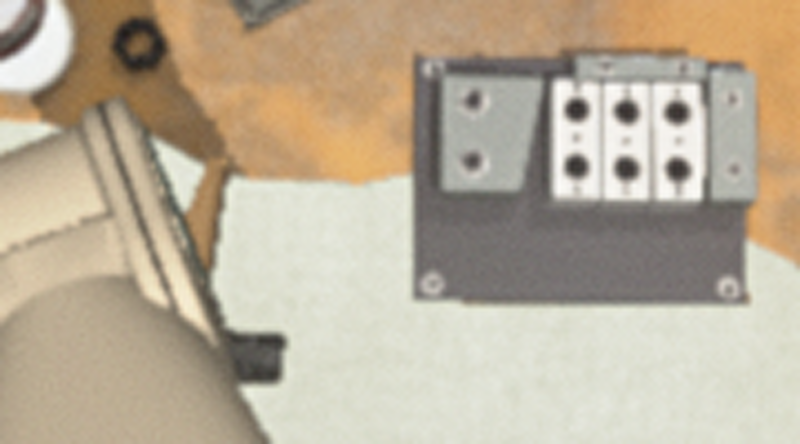

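The top crop shows the wedge held by the gripper at the left and lifted clear of the bench. The cheek's front corner is at (522,191), block_c's front-left corner is at (551,201), and the plate's front edge runs from (415,300) to (747,303). Next I'll measure the jig.

Run:
```python
from h import *
import pickle
C=pickle.load(open("c4.pkl","rb"));t=C["top"];c2=pickle.load(open("c2.pkl","rb"))
s=180/800;o=np.array([170,140])
P=lambda u,v,z:plane(t,np.array([u,v])*s+o-[0.39,0.39],z)[0].round(4)
for n,u,v,z in[("FL",415,301,.01),("FR",747,304,.01),("BL",415,55,.01),("cheek front",522,191,.046),("cheek back",541,77,.046),("cheek frontL",441,190,.046),("c frontL",551,201,.046),("a frontR",701,202,.046),("c backL",552,80,.046),("stop frontR",757,202,.046),("stop frontL",711,202,.046),("stop backL",710,70,.046)]: print(n,P(u,v,z))
f=.64
for n,u,v,z in[("FL",381,157,.01),("FR",681,164,.01),("c frontL",511,56,.046),("a frontR",669,58,.046),("boltFL",396,142,.01),("boltFR",665,149,.01),("stopFL",677,54,.046)]:print("w",n,plane(c2,np.array([u,v])*f-.2,z)[0].round(4))
# front edge line fit in top
g=cv2.cvtColor(t["img"],cv2.COLOR_RGB2GRAY).astype(float)
us=np.arange(272,334,2);vs=[]
for u in us:
    col=np.diff(g[196:216,u]);k=col.argmax();w=np.clip(col[max(k-2,0):k+3],0,None);vs.append(196.5+(np.arange(max(k-2,0),max(k-2,0)+len(w))*w).sum()/w.sum())
Q=plane(t,np.c_[us,vs],.01);k=np.polyfit(Q[:,1],Q[:,0],1);print("front edge dx/dy",k,np.std(Q[:,0]-np.polyval(k,Q[:,1])))
```

```text
FL [0.4966 0.1259 0.01  ]
FR [ 0.4948 -0.071   0.01  ]
BL [0.6469 0.1255 0.01  ]
cheek front [0.5564 0.064  0.046 ]
cheek back [0.6244 0.0521 0.046 ]
cheek frontL [0.557  0.1111 0.046 ]
c frontL [0.5505 0.0472 0.046 ]
a frontR [ 0.5499 -0.0397  0.046 ]
c backL [0.6226 0.0457 0.046 ]
stop frontR [ 0.5499 -0.072   0.046 ]
stop frontL [ 0.5499 -0.0454  0.046 ]
stop backL [ 0.6285 -0.0469  0.046 ]
w FL [0.497  0.1272 0.01  ]
w FR [ 0.4953 -0.0708  0.01  ]
w c frontL [0.5532 0.0477 0.046 ]
w a frontR [ 0.5527 -0.0401  0.046 ]
w boltFL [0.5069 0.117  0.01  ]
w boltFR [ 0.5045 -0.0592  0.01  ]
w stopFL [ 0.5548 -0.0442  0.046 ]
front edge dx/dy [0.00274413 0.49443478] 0.0004843506322547901
```

Request:
{"op": "arm_command", "data": {"plan": [{"translation": [0.15, -0.95, 0], "angular": [0, 0, -0.045], "jaw": 0}, {"translation": [0.15, -0.95, 0], "angular": [0, 0, -0.045], "jaw": 0}, {"translation": [0.15, -0.95, 0], "angular": [0, 0, -0.045], "jaw": 0}]}}

```text
clock: 8.6
tool_pos: [0.4181, 0.1624, 0.0847]
eef_rot: [-0.019, -3.128, 0.006]
contact_force: [-0.4, 0.1, -1.3]
grip_width: 0.023
gripper_force: 59.7
```

Request:
{"op": "arm_command", "data": {"plan": [{"translation": [-0.23, -0.99, 0], "angular": [0, 0, 0], "jaw": 0}, {"translation": [-0.23, -0.99, 0], "angular": [0, 0, 0], "jaw": 0}, {"translation": [-0.23, -0.99, 0], "angular": [0, 0, 0], "jaw": 0}, {"translation": [-0.23, -0.99, 0], "angular": [0, 0, 0], "jaw": 0}]}}

```text
clock: 9.0
tool_pos: [0.4454, 0.0668, 0.0865]
eef_rot: [-0.018, -3.135, -0.002]
contact_force: [-0.0, 0.0, -1.9]
grip_width: 0.023
gripper_force: 60.1
```

Run:
```python
from workcell import r
from h import *
import pickle
w=r.camera("wrist");r.camera("wrist");s=r.state();print(s["tool_pos"].round(4),R.from_rotvec(s["eef_rot"]).as_matrix().round(4).tolist(),s["contact_force"].round(1))
pickle.dump(w,open("c5.pkl","wb"))
cv2.imwrite("pics/w5.png",cv2.resize(w["img"][:,:,::-1],(800,600),interpolation=cv2.INTER_CUBIC))
```

```text
[0.4451 0.0683 0.0868] [[-1.0, 0.0077, -0.0061], [0.0077, 1.0, 0.0012], [0.0061, 0.0012, -1.0]] [-0.   0.7 -2. ]
```

View pics/w5.png

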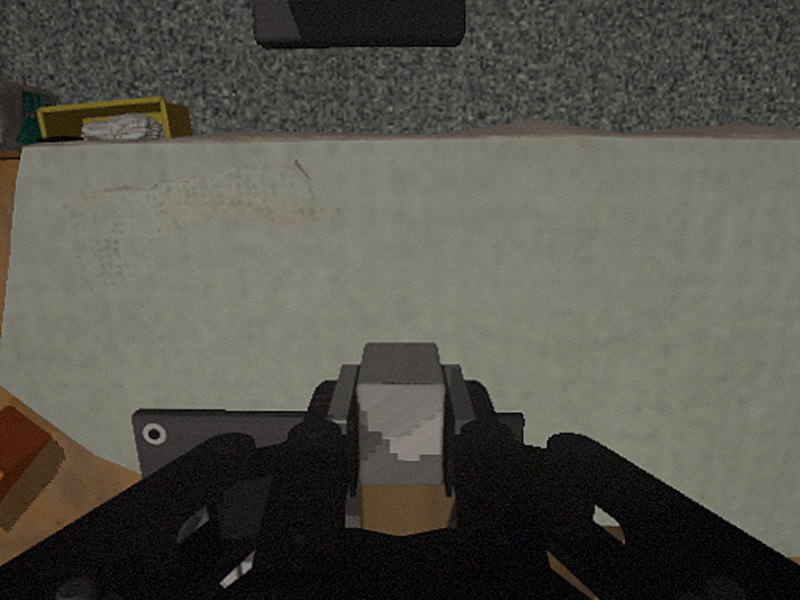

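The wrist view shows the wedge head held square between the fingers, with the shoulder line at y=485 (360–445). The mouth is hidden behind the gripper. I'll lower the wedge before the mouth and check it in the top view.

Request:
{"op": "arm_command", "data": {"plan": [{"translation": [0.05, -0.05, 0.3], "angular": [0, -0.002, 0], "jaw": 0}, {"translation": [0.05, -0.05, 0.62], "angular": [0, -0.002, 0], "jaw": 0}, {"translation": [0.05, -0.05, 0.62], "angular": [0, -0.002, 0], "jaw": 0}, {"translation": [0.05, -0.05, 0.62], "angular": [0, -0.002, 0], "jaw": 0}]}}

```text
clock: 9.5
tool_pos: [0.44, 0.0639, 0.0256]
eef_rot: [0.009, 3.141, 0.001]
contact_force: [0.3, 0.2, -0.4]
grip_width: 0.0228
gripper_force: 60.0
```

Run:
```python
from workcell import r
from h import *
import pickle
c=pickle.load(open("c5.pkl","rb"));print("shoulder",plane(c,np.array([(361,485),(445,485),(364,345),(437,345),(360,383),(443,383)])*.64,.112).round(4))
C={n:r.camera(n) for n in("top","scene")};pickle.dump(C,open("c6.pkl","wb"))
s=r.state();print(s["tool_pos"].round(4),R.from_rotvec(s["eef_rot"]).as_matrix().round(4).tolist(),s["contact_force"].round(1))
a=cv2.resize(C["top"]["img"][140:220,240:320,::-1],(400,400),interpolation=cv2.INTER_CUBIC)
b=cv2.resize(C["scene"]["img"][165:235,250:320,::-1],(400,400),interpolation=cv2.INTER_CUBIC)
cv2.imwrite("pics/t6.png",np.hstack([a,b]))
```

```text
shoulder [[0.4618 0.056  0.112 ]
 [0.4621 0.0796 0.112 ]
 [0.4198 0.0581 0.112 ]
 [0.42   0.0769 0.112 ]
 [0.4304 0.0567 0.112 ]
 [0.4307 0.0786 0.112 ]]
[0.4425 0.0635 0.0272] [[-1.0, 0.0065, 0.0054], [0.0065, 1.0, 0.0007], [-0.0054, 0.0008, -1.0]] [ 0.3 -0.3 -0.7]
```

View pics/t6.png

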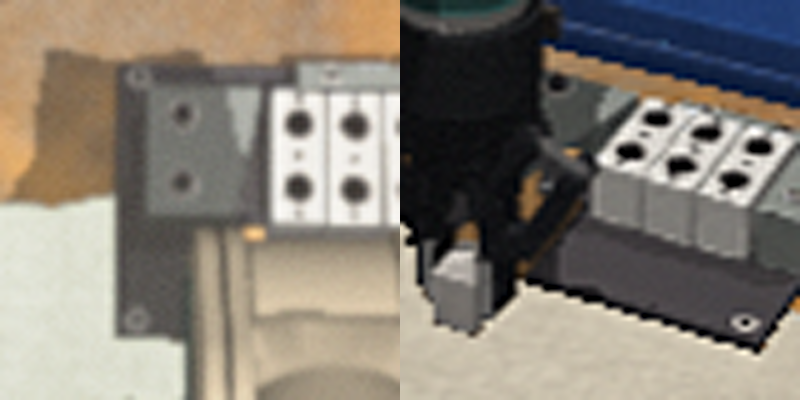

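The top view (left) shows the thin tip at (255,232) just short of the mouth. The gap lies between the cheek corner (250,217) and block_c (270,225). I'll measure the lateral offset.

Run:
```python
from h import *
import pickle
t=pickle.load(open("c6.pkl","rb"))["top"]
im=t["img"];hsv=cv2.cvtColor(im,cv2.COLOR_RGB2HSV)
print(im[184:189,284:298].astype(int).tolist()[2])
m=cv2.inRange(hsv,(8,70,120),(28,255,255)); ys,xs=np.nonzero(m[180:192,284:300]);print(sorted(set(zip((ys+180).tolist(),(xs+284).tolist()))))
P=lambda u,v,z:plane(t,[u/5+239.6,v/5+139.6],z)[0].round(4)
print("tip",P(244,230,.051),P(267,230,.051),"cheek",P(250,217,.046),"blk",P(270,225,.046))
print(im[178,286:298].tolist())
```

```text
[[96, 88, 78], [122, 113, 99], [131, 123, 106], [128, 117, 99], [160, 135, 107], [215, 173, 121], [243, 202, 140], [241, 201, 139], [214, 177, 128], [137, 122, 111], [120, 116, 114], [123, 121, 114], [124, 122, 116], [123, 117, 116]]
[(185, 289), (185, 290), (185, 291), (185, 292), (186, 288), (186, 289), (186, 290), (186, 291), (186, 292), (187, 288), (187, 289), (187, 290), (187, 291), (187, 292), (188, 289), (188, 290), (188, 291), (188, 292)]
tip [0.5476 0.061  0.051 ] [0.5476 0.0492 0.051 ] cheek [0.5553 0.0575 0.046 ] blk [0.5511 0.0472 0.046 ]
[[122, 124, 119], [112, 111, 108], [100, 96, 92], [107, 100, 100], [104, 98, 96], [98, 92, 91], [83, 80, 74], [114, 109, 106], [188, 186, 182], [241, 240, 237], [215, 212, 204], [131, 127, 122]]
```

The tip is centred in the gap to within about 1 mm. Next I'll lower it to the plate and start it into the mouth.

Request:
{"op": "arm_command", "data": {"plan": [{"translation": [0, 0, 0.075], "angular": [0, 0.001, 0], "jaw": 0}, {"translation": [0, 0, 0.075], "angular": [0, 0.001, 0], "jaw": 0}, {"translation": [-0.1, -0.01, 0.08], "angular": [0, 0.001, 0], "jaw": 0}, {"translation": [-0.2, -0.02, 0.08], "angular": [0, 0.001, 0], "jaw": 0}, {"translation": [-0.3, -0.027, 0.08], "angular": [0, 0.001, 0], "jaw": 0}, {"translation": [-0.3, -0.027, 0.08], "angular": [0, 0.001, 0], "jaw": 0}, {"translation": [-0.3, -0.027, 0.08], "angular": [0, 0.001, 0], "jaw": 0}]}}

```text
clock: 10.3
tool_pos: [0.4727, 0.0597, 0.0185]
eef_rot: [0.013, 3.14, 0.001]
contact_force: [-0.1, -1.0, 1.6]
grip_width: 0.0229
gripper_force: 60.5
```

```bash
cat > st.py <<'E'
from workcell import r
from h import *
import pickle
t=r.camera("top");r.camera("top");s=r.state()
pickle.dump(t,open("ct.pkl","wb"))
print(s["clock"],s["tool_pos"].round(4),R.from_rotvec(s["eef_rot"]).as_matrix().round(4)[:,0],s["contact_force"].round(1),s["ft_torque"].round(2))
g=t["img"][160:182,284:330].astype(int)
hsv=cv2.cvtColor(t["img"],cv2.COLOR_RGB2HSV);m=cv2.inRange(hsv,(8,70,80),(28,255,255));ys,xs=np.nonzero(m[160:192,280:300])
if len(ys): print("tip rows",ys.min()+160,"cols",xs[ys==ys.min()]+280)
row=t["img"][176:181,286:330,:].mean((0,2)).astype(int).tolist();print(row)
E
python3 st.py
```

```text
10.4 [0.472  0.0598 0.0185] [-1.      0.0081 -0.0012] [ 0.2 -0.7  2.6] [-0.05 -0.22 -0.01]
[115, 111, 154, 165, 161, 149, 144, 168, 181, 182, 181, 181, 181, 181, 181, 180, 181, 180, 181, 180, 179, 180, 179, 181, 179, 180, 180, 180, 179, 180, 180, 180, 179, 181, 173, 145, 115, 134, 160, 165, 153, 119, 114, 150]
```

Request:
{"op": "arm_command", "data": {"plan": [{"translation": [-0.06, -0.012, 0], "angular": [0, 0, 0], "jaw": 0}, {"translation": [-0.12, -0.024, 0], "angular": [0, 0, 0], "jaw": 0}, {"translation": [-0.18, -0.036, 0], "angular": [0, 0, 0], "jaw": 0}, {"translation": [-0.24, -0.048, 0], "angular": [0, 0, 0], "jaw": 0}, {"translation": [-0.24, -0.048, 0], "angular": [0, 0, 0], "jaw": 0}, {"translation": [-0.24, -0.048, 0], "angular": [0, 0, 0], "jaw": 0}]}}

```text
clock: 11.0
tool_pos: [0.4959, 0.0557, 0.0186]
eef_rot: [0.011, 3.14, 0.004]
contact_force: [0.8, 3.7, 3.3]
grip_width: 0.023
gripper_force: 60.8
```

```bash
python3 st.py
```

```text
11.1 [0.4959 0.0556 0.0186] [-1.      0.0071 -0.0017] [1.2 4.7 4.8] [ 0.88 -0.24  0.25]
[172, 186, 185, 158, 108, 135, 178, 185, 178, 174, 182, 185, 182, 178, 173, 174, 171, 171, 169, 171, 169, 168, 169, 168, 166, 166, 166, 167, 166, 168, 169, 171, 170, 172, 173, 174, 177, 183, 189, 181, 143, 126, 164, 182]
```

Request:
{"op": "arm_command", "data": {"plan": [{"translation": [-0.04, -0.004, -0.005], "angular": [0, 0, 0], "jaw": 0}, {"translation": [-0.08, -0.008, -0.005], "angular": [0, 0, 0], "jaw": 0}, {"translation": [-0.12, -0.014, -0.005], "angular": [0, 0, 0], "jaw": 0}, {"translation": [-0.12, -0.014, -0.005], "angular": [0, 0, 0], "jaw": 0}, {"translation": [-0.12, -0.014, -0.005], "angular": [0, 0, 0], "jaw": 0}]}}

```text
clock: 11.6
tool_pos: [0.5064, 0.054, 0.0186]
eef_rot: [-0.012, -3.14, -0.003]
contact_force: [0.4, 4.3, 4.8]
grip_width: 0.023
gripper_force: 61.1
```

```bash
python3 st.py
```

```text
11.7 [0.5064 0.054  0.0186] [-1.      0.0074  0.0011] [-1.   5.1  4.8] [0.96 0.26 0.21]
[141, 195, 206, 204, 179, 123, 150, 201, 206, 193, 155, 129, 123, 125, 127, 131, 136, 138, 141, 143, 145, 147, 147, 150, 148, 150, 150, 149, 150, 150, 150, 149, 148, 145, 146, 143, 141, 139, 140, 139, 134, 115, 129, 176]
```

Request:
{"op": "arm_command", "data": {"plan": [{"translation": [-0.03, -0.003, -0.005], "angular": [0, 0, 0], "jaw": 0}, {"translation": [-0.06, -0.007, -0.005], "angular": [0, 0, 0], "jaw": 0}, {"translation": [-0.06, -0.007, -0.005], "angular": [0, 0, 0], "jaw": 0}, {"translation": [-0.06, -0.007, -0.005], "angular": [0, 0, 0], "jaw": 0}]}}

```text
clock: 12.1
tool_pos: [0.5119, 0.0533, 0.0186]
eef_rot: [-0.012, -3.139, -0.003]
contact_force: [-1.0, 5.2, 2.3]
grip_width: 0.0231
gripper_force: 60.8
```

```bash
python3 st.py
```

```text
12.2 [0.5119 0.0533 0.0187] [-1.      0.0074  0.002 ] [-1.1  5.5  2.5] [0.93 0.2  0.2 ]
[137, 190, 213, 212, 192, 134, 138, 182, 177, 156, 139, 123, 126, 131, 134, 139, 140, 144, 144, 146, 148, 148, 150, 149, 151, 151, 151, 150, 151, 148, 150, 150, 149, 150, 150, 148, 149, 145, 145, 142, 140, 135, 131, 140]
```

Request:
{"op": "arm_command", "data": {"plan": [{"translation": [-0.03, -0.002, 0], "angular": [0, 0, 0], "jaw": 0}, {"translation": [-0.06, -0.004, 0], "angular": [0, 0, 0], "jaw": 0}, {"translation": [-0.06, -0.004, 0], "angular": [0, 0, 0], "jaw": 0}, {"translation": [-0.06, -0.004, 0], "angular": [0, 0, 0], "jaw": 0}]}}

```text
clock: 12.6
tool_pos: [0.5176, 0.0524, 0.0186]
eef_rot: [-0.013, -3.139, -0.002]
contact_force: [-2.2, 4.2, 3.5]
grip_width: 0.0232
gripper_force: 60.8
```

```bash
python3 st.py
```

```text
12.7 [0.5176 0.0525 0.0186] [-1.      0.0081  0.0026] [-2.6  4.7  3.8] [0.88 0.59 0.05]
[115, 172, 215, 220, 204, 149, 114, 127, 124, 121, 124, 130, 134, 136, 140, 140, 143, 146, 146, 148, 150, 149, 149, 151, 150, 151, 150, 152, 153, 152, 151, 150, 152, 151, 150, 152, 151, 150, 149, 148, 148, 145, 143, 139]
```

Request:
{"op": "arm_command", "data": {"plan": [{"translation": [-0.03, 0.005, 0], "angular": [0, 0, 0], "jaw": 0}, {"translation": [-0.03, 0.005, 0], "angular": [0, 0, 0], "jaw": 0}, {"translation": [-0.03, 0.005, 0], "angular": [0, 0, 0], "jaw": 0}]}}

```text
clock: 13.0
tool_pos: [0.5204, 0.0524, 0.0186]
eef_rot: [-0.014, -3.138, -0.0]
contact_force: [-4.8, 2.2, 5.2]
grip_width: 0.0229
gripper_force: 60.9
```

```bash
python3 st.py
```

```text
13.1 [0.5204 0.0524 0.0187] [-1.     0.009  0.003] [-4.6  2.8  4.7] [ 0.61  0.88 -0.24]
[136, 193, 217, 202, 169, 122, 105, 112, 121, 125, 130, 134, 137, 139, 143, 144, 144, 147, 148, 149, 150, 150, 150, 151, 151, 152, 152, 150, 152, 151, 152, 151, 152, 153, 151, 152, 152, 150, 151, 149, 149, 147, 146, 144]
```

Request:
{"op": "arm_command", "data": {"plan": [{"translation": [-0.02, 0.004, -0.003], "angular": [0, 0, 0], "jaw": 0}, {"translation": [-0.02, 0.004, -0.003], "angular": [0, 0, 0], "jaw": 0}, {"translation": [-0.02, 0.004, -0.003], "angular": [0, 0, 0], "jaw": 0}]}}

```text
clock: 13.4
tool_pos: [0.5214, 0.0525, 0.0187]
eef_rot: [-0.016, -3.137, 0.001]
contact_force: [-6.1, 0.8, 5.8]
grip_width: 0.0227
gripper_force: 61.0
```

Request:
{"op": "arm_command", "data": {"plan": [{"translation": [-0.02, 0, 0], "angular": [0, 0, 0], "jaw": 0}, {"translation": [-0.02, 0, 0], "angular": [0, 0, 0], "jaw": 0}, {"translation": [-0.02, 0, 0], "angular": [0, 0, 0], "jaw": 0}]}}

```text
clock: 13.7
tool_pos: [0.5219, 0.0525, 0.0186]
eef_rot: [-0.016, -3.134, 0.001]
contact_force: [-8.7, 1.7, 9.1]
grip_width: 0.0229
gripper_force: 61.6
```

```bash
python3 st.py
```

```text
13.8 [0.5219 0.0525 0.0186] [-0.9999  0.0104  0.0076] [-9.6  1.2  9.2] [ 0.48  1.58 -0.65]
[132, 184, 196, 168, 135, 112, 112, 119, 125, 131, 134, 138, 140, 143, 145, 146, 147, 148, 150, 149, 151, 152, 151, 151, 152, 151, 152, 151, 151, 152, 152, 150, 153, 152, 153, 151, 151, 151, 153, 152, 150, 149, 150, 147]
```

Request:
{"op": "arm_command", "data": {"plan": [{"translation": [-0.02, 0.003, -0.012], "angular": [0, -0.001, 0], "jaw": 0}, {"translation": [-0.03, 0.003, -0.012], "angular": [0, -0.001, 0], "jaw": 0}, {"translation": [-0.03, 0.003, -0.012], "angular": [0, -0.001, 0], "jaw": 0}]}}

```text
clock: 14.1
tool_pos: [0.5222, 0.0526, 0.0186]
eef_rot: [-0.016, -3.132, 0.002]
contact_force: [-12.5, 0.8, 7.7]
grip_width: 0.0229
gripper_force: 61.4
```

```bash
python3 st.py
```

```text
14.2 [0.5221 0.0526 0.0186] [-0.9999  0.0101  0.0096] [-11.6   1.3   6.7] [ 0.28  2.16 -0.47]
[130, 173, 177, 147, 116, 109, 115, 122, 127, 132, 136, 140, 142, 143, 146, 147, 147, 148, 149, 150, 152, 152, 151, 151, 152, 152, 152, 153, 152, 152, 152, 152, 151, 152, 151, 152, 152, 152, 153, 153, 149, 149, 150, 146]
```

Request:
{"op": "arm_command", "data": {"plan": [{"translation": [-0.025, 0.003, -0.012], "angular": [0, -0.001, 0], "jaw": 0}, {"translation": [-0.045, 0.003, -0.012], "angular": [0, -0.001, 0], "jaw": 0}, {"translation": [-0.045, 0.003, -0.012], "angular": [0, -0.001, 0], "jaw": 0}, {"translation": [-0.045, 0.003, -0.012], "angular": [0, -0.001, 0], "jaw": 0}]}}

```text
clock: 14.6
tool_pos: [0.5223, 0.0526, 0.0186]
eef_rot: [-0.015, -3.127, 0.003]
contact_force: [-17.8, -0.3, 8.6]
grip_width: 0.0225
gripper_force: 61.7
```

```bash
python3 st.py
```

```text
14.7 [0.5223 0.0526 0.0186] [-0.9998  0.0095  0.0145] [-17.7  -1.4   9.7] [ 0.08  3.28 -0.31]
[118, 139, 131, 112, 106, 113, 121, 126, 131, 134, 139, 141, 142, 146, 146, 147, 148, 149, 152, 149, 151, 151, 152, 151, 152, 150, 152, 152, 151, 153, 153, 153, 153, 152, 151, 152, 152, 154, 151, 152, 151, 151, 149, 149]
```

The push reads 17.7 N, about 15 N net of plate friction, and the wedge has stopped advancing. The row is solid. I'll unload the arm before opening so it doesn't spring forward.

Request:
{"op": "arm_command", "data": {"plan": [{"translation": [0.05, 0, 0.01], "angular": [0, 0.001, 0], "jaw": 0}, {"translation": [0.1, 0, 0.01], "angular": [0, 0.002, 0], "jaw": 0}, {"translation": [0.1, 0, 0.01], "angular": [0, 0.002, 0], "jaw": 0}, {"translation": [0.1, 0, 0.01], "angular": [0, 0.002, 0], "jaw": 0}]}}

```text
clock: 15.1
tool_pos: [0.522, 0.0527, 0.0199]
eef_rot: [-0.014, -3.138, 0.003]
contact_force: [-3.6, -2.3, -2.5]
grip_width: 0.0228
gripper_force: 60.1
```

```bash
python3 st.py
```

```text
15.2 [0.5222 0.0526 0.02  ] [-1.      0.009   0.0032] [-4.7 -3.2 -2.4] [-0.6   1.15 -0.4 ]
[140, 192, 200, 176, 140, 114, 111, 120, 125, 130, 135, 137, 140, 142, 144, 146, 148, 148, 149, 150, 152, 151, 152, 151, 151, 153, 152, 151, 152, 152, 152, 151, 151, 152, 152, 152, 152, 152, 151, 150, 149, 148, 147, 146]
```

Request:
{"op": "arm_command", "data": {"plan": [{"translation": [0.02, -0.015, 0.02], "angular": [0, 0, 0], "jaw": 0}, {"translation": [0.02, -0.015, 0.02], "angular": [0, 0, 0], "jaw": 0}, {"translation": [0.02, -0.015, 0.02], "angular": [0, 0, 0], "jaw": 0}]}}

```text
clock: 15.5
tool_pos: [0.5222, 0.0526, 0.019]
eef_rot: [0.012, 3.141, 0.002]
contact_force: [-3.4, 2.4, 0.1]
grip_width: 0.0229
gripper_force: 60.4
```

```bash
python3 st.py
```

```text
15.6 [0.5222 0.0525 0.019 ] [-1.      0.0078 -0.001 ] [-2.8  2.8  0.1] [ 0.29  0.57 -0.41]
[120, 175, 213, 203, 172, 132, 110, 113, 119, 125, 131, 132, 136, 140, 142, 143, 145, 147, 148, 148, 150, 150, 151, 150, 151, 152, 151, 151, 153, 152, 151, 150, 151, 152, 151, 152, 151, 151, 152, 151, 148, 147, 147, 144]
```

Request:
{"op": "arm_command", "data": {"plan": [{"translation": [0.02, 0.007, 0.015], "angular": [0, 0, 0], "jaw": 0}, {"translation": [0.02, 0.007, 0.015], "angular": [0, 0, 0], "jaw": 0}]}}

```text
clock: 15.8
tool_pos: [0.5222, 0.0525, 0.0188]
eef_rot: [0.013, 3.137, -0.0]
contact_force: [-1.0, 0.8, 4.6]
grip_width: 0.0227
gripper_force: 61.0
```

Request:
{"op": "arm_command", "data": {"plan": [{"translation": [0, 0, 0], "angular": [0, 0, 0], "jaw": 38}, {"translation": [0, 0, 0], "angular": [0, 0, 0], "jaw": 38}, {"translation": [0, 0, 0], "angular": [0, 0, 0], "jaw": 38}]}}

```text
clock: 16.1
tool_pos: [0.5207, 0.0527, 0.0175]
eef_rot: [0.012, 3.14, 0.001]
contact_force: [0.3, 0.7, 0.5]
grip_width: 0.038
gripper_force: 0.0
```

```bash
python3 st.py
```

```text
16.2 [0.5202 0.0527 0.0173] [-1.0e+00  7.8e-03 -8.0e-04] [-0.4  0.1 -0.4] [-0.02  0.04 -0.03]
[136, 200, 224, 216, 187, 132, 109, 118, 120, 124, 128, 133, 136, 139, 141, 144, 145, 147, 147, 148, 149, 151, 149, 150, 150, 150, 151, 152, 151, 151, 150, 151, 150, 150, 150, 151, 149, 149, 150, 149, 147, 146, 144, 140]
```

It released cleanly. I'll confirm the tightness with a clean push: shut the fingers behind the head and push along x.

Request:
{"op": "arm_command", "data": {"plan": [{"translation": [0, 0, -0.3], "angular": [0, 0, 0], "jaw": 38}, {"translation": [0, 0, -0.6], "angular": [0, 0, 0], "jaw": 38}, {"translation": [0.25, 0, -0.6], "angular": [0, 0, 0], "jaw": 10}, {"translation": [0.48, 0, -0.6], "angular": [0, 0, 0], "jaw": 0}, {"translation": [0.48, 0, -0.6], "angular": [0, 0, 0], "jaw": 0}, {"translation": [0.48, 0, -0.3], "angular": [0, 0, 0], "jaw": 0}, {"translation": [0.48, 0, -0.06], "angular": [0, 0, 0], "jaw": 0}, {"translation": [0.48, 0, -0.06], "angular": [0, 0, 0], "jaw": 0}]}}

```text
clock: 17.0
tool_pos: [0.4691, 0.0532, 0.0206]
eef_rot: [-0.013, -3.136, -0.001]
contact_force: [-0.1, 0.0, 0.2]
grip_width: -0.0001
gripper_force: 0.0
```

Request:
{"op": "arm_command", "data": {"plan": [{"translation": [-0.05, 0, 0], "angular": [0, 0, 0], "jaw": 0}, {"translation": [-0.1, 0, 0], "angular": [0, 0, 0], "jaw": 0}, {"translation": [-0.15, 0, 0], "angular": [0, 0, 0], "jaw": 0}, {"translation": [-0.15, 0, 0], "angular": [0, 0, 0], "jaw": 0}]}}

```text
clock: 17.4
tool_pos: [0.4894, 0.053, 0.0246]
eef_rot: [0.013, 3.138, 0.001]
contact_force: [0.7, 1.4, -0.3]
grip_width: 0.0001
gripper_force: 0.0
```

```bash
python3 st.py
```

```text
17.5 [0.4876 0.0531 0.024 ] [-1.      0.008  -0.0014] [-0.3 -0.1  0.4] [ 0.04 -0.04 -0.06]
tip rows 160 cols [294 295 296]
[118, 146, 169, 169, 154, 115, 115, 161, 169, 168, 169, 171, 173, 167, 165, 164, 160, 161, 161, 165, 172, 176, 175, 174, 171, 171, 170, 167, 168, 165, 164, 162, 162, 161, 161, 160, 160, 162, 161, 164, 170, 166, 141, 139]
```

Request:
{"op": "arm_command", "data": {"plan": [{"translation": [-0.04, 0, 0], "angular": [0, 0, 0], "jaw": 0}, {"translation": [-0.08, 0, 0], "angular": [0, 0, 0], "jaw": 0}, {"translation": [-0.1, 0, 0], "angular": [0, 0, 0], "jaw": 0}, {"translation": [-0.12, 0, 0], "angular": [0, 0, 0], "jaw": 0}, {"translation": [-0.12, 0, 0], "angular": [0, 0, 0], "jaw": 0}]}}

```text
clock: 18.0
tool_pos: [0.4966, 0.053, 0.0226]
eef_rot: [-0.013, -3.137, -0.001]
contact_force: [-4.2, -0.1, 1.8]
grip_width: 0.0002
gripper_force: 2.4
```

Request:
{"op": "arm_command", "data": {"plan": [{"translation": [-0.02, 0, 0], "angular": [0, 0, 0], "jaw": 0}, {"translation": [-0.03, 0, 0], "angular": [0, 0, 0], "jaw": 0}, {"translation": [-0.03, 0, 0], "angular": [0, 0, 0], "jaw": 0}]}}

```text
clock: 18.3
tool_pos: [0.4966, 0.0531, 0.0219]
eef_rot: [-0.012, -3.132, -0.001]
contact_force: [-8.2, -0.3, 4.2]
grip_width: -0.0001
gripper_force: 4.6
```

```bash
python3 st.py
```

```text
18.4 [0.4966 0.0531 0.0219] [-0.9999  0.0079  0.0094] [-10.1  -0.2   4.3] [-0.05  1.8  -0.02]
[128, 174, 197, 196, 178, 130, 129, 185, 196, 194, 182, 165, 170, 169, 161, 157, 152, 152, 148, 148, 149, 150, 150, 152, 152, 153, 153, 153, 152, 154, 153, 153, 154, 155, 156, 157, 162, 165, 173, 178, 183, 166, 115, 131]
```

Request:
{"op": "arm_command", "data": {"plan": [{"translation": [-0.02, 0, 0], "angular": [0, 0, 0], "jaw": 0}, {"translation": [-0.04, 0, 0], "angular": [0, 0, 0], "jaw": 0}, {"translation": [-0.04, 0, 0], "angular": [0, 0, 0], "jaw": 0}, {"translation": [-0.04, 0, 0], "angular": [0, 0, 0], "jaw": 0}]}}

```text
clock: 18.8
tool_pos: [0.4966, 0.0531, 0.0208]
eef_rot: [-0.012, -3.125, -0.001]
contact_force: [-13.9, -0.1, 6.5]
grip_width: 0.0002
gripper_force: 7.4
```

```bash
python3 st.py
```

```text
18.9 [0.4966 0.0531 0.0209] [-0.9998  0.0078  0.0167] [-14.4  -0.3   7.1] [-0.11  2.88 -0.06]
[132, 179, 201, 200, 179, 126, 134, 191, 202, 198, 184, 155, 149, 148, 143, 140, 137, 138, 140, 140, 141, 144, 146, 150, 148, 149, 150, 150, 149, 149, 149, 147, 147, 145, 146, 146, 149, 148, 155, 159, 164, 154, 114, 138]
```

A 14.4 N push gives no motion, so the row is locked. I'll back off, lift away and check.

Request:
{"op": "arm_command", "data": {"plan": [{"translation": [0.2, 0, 0], "angular": [0, 0, 0], "jaw": 0}, {"translation": [0.5, 0, -0.05], "angular": [0, 0, 0], "jaw": 0}, {"translation": [0.5, 0, -0.5], "angular": [0, 0, 0], "jaw": 0}, {"translation": [0.5, 0, -1], "angular": [0, 0, 0], "jaw": 0}, {"translation": [0.5, 0, -1], "angular": [0, 0, 0], "jaw": 0}]}}

```text
clock: 19.4
tool_pos: [0.4623, 0.0532, 0.1301]
eef_rot: [0.012, 3.126, 0.001]
contact_force: [1.7, 0.4, 0.3]
grip_width: 0.0001
gripper_force: 0.0
```

Request:
{"op": "arm_command", "data": {"plan": [{"translation": [0, -1, -0.5], "angular": [0, 0, 0], "jaw": 0}, {"translation": [0, -1, -0.5], "angular": [0, 0, 0], "jaw": 0}, {"translation": [0, -1, -0.5], "angular": [0, 0, 0], "jaw": 0}, {"translation": [0, -1, -0.5], "angular": [0, 0, 0], "jaw": 0}]}}

```text
clock: 19.8
tool_pos: [0.4568, -0.0484, 0.1746]
eef_rot: [0.018, 3.137, -0.0]
contact_force: [0.7, 0.5, 0.2]
grip_width: -0.0001
gripper_force: 0.0
```

Run:
```python
from workcell import r
from h import *
C={n:r.camera(n) for n in("top","scene")}
a=cv2.resize(C["top"]["img"][140:240,160:340,::-1],(800,444),interpolation=cv2.INTER_CUBIC)
cv2.imwrite("pics/end.png",a);print(r.state()["contact_force"],r.state()["tool_pos"],r.state()["clock"])
```

```text
[-0.12656612  0.18805708 -0.68879549] [ 0.45478569 -0.0462922   0.17262291] 19.9
```

View pics/end.png

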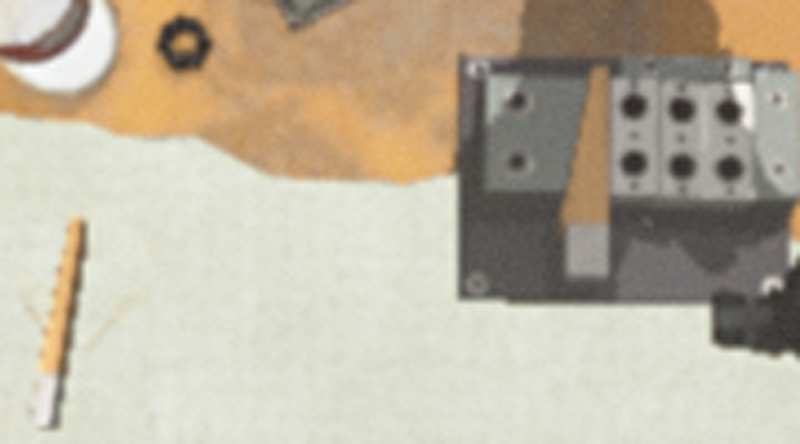

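The top view shows the thick wedge seated between the cheek and block_c (600,150). The blocks are closed up with no gaps, and the slim wedge (62,320) hasn't moved. I'll hand it in.

```bash
python3 -c "
from workcell import r
print(r.sign_off())"
```

```text
the job is handed in; nothing more can be done
None
```

The thick wedge is driven in flat and the row is locked: the push peaked at 17.7 N, and a later 14.4 N check push moved nothing. Pad flushness is inferred from that stop, not seen. The arm is clear, the slim wedge is untouched, and I handed the job in at about 20 s.

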